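Snap the cap onto the spice shaker

ROBOT

A 7-joint arm with a two-finger parallel gripper is mounted at the origin on a cart in front of the work surface, level with it; the furniture and walls round the work are solid. World frame = base frame: x ahead of the robot, y to its left, z up, the work surface at z = 0. Lengths are in m, angles in rad, forces in N, time in s.
With the tool pointing down it reaches from about 0.35 to 0.9 m from the base axis. Payload 19.9 kg.
Tool frame: the origin (TCP) lies at the very end of the fingers, on their centre line; the grasp point (between the pads) lies 19 mm behind it (r.grip_depth is the distance from the TCP to the grasp point, in m); z points along the fingers, y is the line along which they close (so a half turn about z gives the same grasp; the last joint's range is limited). The gripper opens to 94 mm and grips with 3 to 60 N. Pads are 16 mm wide; open, the fingers measure 119 mm over their backs; the gripper's body (75 mm by 177 mm) begins 78 mm behind the grasp point.
Start: joints at [1.306, 0.417, -0.01, 1.614, 0.005, 1.111, -0.053], TCP at [0.138, -0.61, 0.182] pointing down, gripper open.
Joint ranges: [-2.81, 2.81], [-0.39, 2.02], [-1.27, 1.25], [0.06, 2.57], [-1.19, 4.33], [0.19, 2], [-2.82, 2.82]. Speed limits (rad/s): [1.89, 1.89, 2.39, 2.39, 3.01, 3.01, 3.01].

INTERFACE

Orientations are given as a unit quaternion [x, y, z, w].
In Python, from workcell import r gives the robot as it stands.
- The arm moves only by the tool play_rows, never from a script. Its argument "motion" is text: rows parted by semicolons, each of 6 numbers parted by spaces: the shift along the world's x, y, z in mm, then the turn, a rotation vector about the world's x, y, z in rad. A call has 1 to 5 rows; each row is the pose to reach, as a shift and turn from the pose commanded when the call began; what a row does not reach only later rows make up. A row lasts 1/8 s, in which the tool goes at most 62.5 mm and 10.7 degrees, less where a joint would pass 70% of its speed; a pose out of reach is approached as far as the arm can. A call with a gripper value outside its range is refused whole. "jaw" is the finger opening in mm, from 0 to 94, set as the call begins (left out, the last holds). The fingers move at their own pace and stop on an object; the grip force is fixed at half the most. Time passes only in rows, so rows that repeat a pose let the fingers close. It gives the time, the measured TCP pose, the force, the opening and the grip force at its end, in the units of the state.
- r.state(): the state, without advancing time (a new reading comes with each control period).
- r.get_image(name): name is "scene" or "top" or "wrist"; returns a dict with "color" (420x560x3 uint8, blue, green, red), "depth" (420x560 float32, m along the optical axis (not along the pixel's ray), 0 where there is no reading), "fx", "fy", "cx", "cy" (pixels), "world_to_cam" (4x4, takes a point from world to camera coordinates). Camera axes: x right, y up, looking along -z (the intrinsics and any distortion apply to the point x, -y, -z); pixel columns grow to the right and rows downward; lengths in m; the calibration is good to about 2 mm. The wrist camera is an equidistant fisheye: a pixel r from the principal point sees the ray r / f radians off the axis. A picture is of the moment at which its call begins.
- r.finish_job(): hands the job in; it is judged then, once.
Trained networks look in a picture, given as the dict that the camera call returned (one of the last four; its "shot" number tells which), for a name from the list of things; names that differ only in an ending like _2 or _b are one class to them, and where a whole thing is asked for, a point or a joint stands for the part that bears it (a point fixed in the world has none). Each returns a list of dicts, best first, with "conf" (0 to 1); they miss things now and then, are a little off and sometimes report something else, mostly with a low value. They report only what shows in the picture. A call takes as long as a camera call.
- r.recognise(label, picture): "centre" ([x, y, z] in m, in the coordinates of the camera as it stood for that picture, good to about 4 mm: the middle of the surface that is visible of it).
- r.place_of(label, picture): "centre" ([x, y, z] in m, in the coordinates of the camera as it stood for that picture, good to about 4 mm: a listed point, or the origin of a listed thing).
The state is a dict: "t": time; "joint_pos": joint angles; "qd": joint speeds; "tau": joint torques, N m; "tool_pos": TCP position; "orientation": TCP orientation; "force": force on the tool from outside, world axes, zero at the start; "wrist_torque": the same for the moment, N m; "opening": opening from 0.0 (shut) to 1.0 (fully open); "finger_force": force on a finger pad.
Only numpy, scipy, OpenCV 4.12 (cv2) and the standard library are available. Lean on these libraries where they do the work, as an engineer would, in place of code of your own. Each camera call takes 0.05 s, during which the arm holds its last target. There are 200 camera calls.

TASK

Put the loose black sifter cap back on the open amber glass jar: pick the cap up with a light grip, as its thin plastic must not be squeezed hard, set it on the jar's neck and, without tipping the jar, press straight down until it clicks, then keep pressing firmly for another second so that it sits fully home all round. Then check the snap by lifting the jar by its cap alone a few centimetres clear of the worktop, and finish while still holding it there, still and upright. Leave the closed shaker, garlic, lemon and teaspoon where they are.

Things in the scene. Friction and masses are not known exactly. Their poses are not given: they have to be found in the camera images.
- jar: The open amber glass jar, loose, about 0.2 kg (0.14 to 0.28): a round body 60 mm in diameter to 66 mm height, then a rounded shoulder up to z 79 and a neck 35 mm in diameter up to the mouth at 111 mm. Round the neck runs a snap bead 39 mm in diameter (at z 93, sloped above and below). Origin at the centre of its underside, z up the jar's axis; it stands upright on the worktop.
- jar_mouth (a point): Centre of the jar's mouth: on its axis, level with the top of the lip, 111 mm above its underside. The lip's outer edge is bevelled from 35 to 29 mm over its last 4 mm; the mouth is 25 mm wide.
- cap: Loose black plastic cap, 46 g, mouth down on the worktop: ribbed skirt 52 mm in diameter, 33 mm high, with a flange round its foot (58 mm in diameter, 3.5 mm thick; fingertips can push on it) and a flat top with sifter holes. Thin: spoilt by a squeeze over 20 N a finger while it is carried; 8 to 15 N holds it. Origin at the centre of its underside, z up; its turn on the neck does not matter.
- cap_seat (a point): Centre of the cap's inner ceiling, 29 mm above its underside; meets jar_mouth when fully home. The bore, 40 mm wide, 36 mm in its upper half, slips over the neck; its sprung tongues meet the bead 4.5 mm above home, take 8 to 14 N, give way 2 mm above home and it jumps down. Home, the underside is 82 mm above the jar's, just clear of the shoulder; pulling off takes over 10 N.
- worktop: The worktop the things stand on, fixed, its top at z = 0.
- twin: The second shaker of the pair, the same jar with its cap already on, 58 to 60 mm in diameter and 115 mm high, loose; to be left alone. Origin at the centre of its underside.
- garlic: A bulb of garlic, 55 mm across, 54 mm high, loose; to be left alone. Origin at the centre of its underside.
- lemon: A yellow lemon, 75 x 56 mm, 57 mm high, loose; to be left alone. Origin at the centre of its underside.
- teaspoon: A teaspoon with a red handle, 130 x 27 x 12 mm, its length along its x axis, loose near the worktop's front edge; to be left alone. Origin at the centre of its underside.

How it is judged:
By the outcome, as a careful person would: the job done as asked, in the order asked, and still so for the second after the job is handed in, while the arm keeps its last pose, push and grip.
It also fails if it takes over 58 s, if anything falls off the work surface, if the arm or the gripper's body presses on something with over 40 N, if the wrist force passes 120 N, or if a joint passes its speed limit or range.

## Working session

There is one attempt and no reset: what is moved stays moved. The work goes in short steps, Python scripts to look and compute and a tool call to move; the robot and the scene stay as the last step left them, time stands still between calls to the robot, and variables do not carry over. Pictures are saved under pics/ and viewed, at most 10 in all, crops included, and the job is handed in when it is done.

Besides the shell and the picture viewer there is one more tool, called after "Request:" in YAML: its name, and indented under it one key for each argument. play_rows: Moves the arm, as the interface text tells. Its arguments: {"type":"object","properties":{"motion":{"type":"string"},"jaw":{"type":"number"}},"required":["motion"]}

```bash
mkdir -p pics; cat > h.py <<'E'
import numpy as np, cv2
from workcell import r
def w(p,im):
    return (np.linalg.inv(im["world_to_cam"])@np.r_[p,1])[:3]
def find(names,cam,f="place_of"):
    im=r.get_image(cam)
    for n in names:
        for d in getattr(r,f)(n,im)[:2]: print(cam,n,round(d["conf"],2),w(d["centre"],im).round(4))
    return im
E
python3 - <<'E'
from h import *
N=["jar","jar_mouth","cap","twin","garlic","lemon","teaspoon"]
for c in ("scene","top"):
    im=find(N,c); cv2.imwrite(f"pics/{c}0.png",im["color"])
s=r.state(); print(s)
E
```

```text
scene jar 0.85 [ 0.4332 -0.3458  0.0011]
scene jar_mouth 0.64 [ 0.4375 -0.3493  0.112 ]
scene jar_mouth 0.17 [ 0.5824 -0.2669  0.0008]
scene cap 0.68 [ 0.4369 -0.152   0.026 ]
scene cap 0.65 [ 0.4339 -0.1554 -0.0012]
scene twin 0.96 [ 5.789e-01 -2.678e-01 -4.000e-04]
scene twin 0.37 [ 0.4357 -0.1573  0.0012]
scene garlic 0.75 [ 5.618e-01 -3.813e-01 -2.000e-04]
scene garlic 0.47 [ 3.349e-01 -2.535e-01 -1.000e-04]
scene lemon 0.95 [ 5.797e-01 -1.715e-01  2.000e-04]
scene teaspoon 0.75 [ 0.3359 -0.2567  0.0009]
top jar 0.81 [ 0.4352 -0.3454  0.0025]
top jar_mouth 0.9 [ 0.4395 -0.3424  0.106 ]
top jar_mouth 0.6 [ 0.4368 -0.1536  0.005 ]
top cap 0.71 [ 0.4347 -0.1573  0.0009]
top twin 0.83 [ 0.5753 -0.2679 -0.0034]
top twin 0.71 [ 0.4373 -0.3498  0.0029]
top garlic 0.85 [ 0.5581 -0.3802  0.0022]
top lemon 0.97 [ 0.5813 -0.174   0.002 ]
top lemon 0.65 [ 0.5613 -0.3799 -0.0011]
top teaspoon 0.69 [ 0.3276 -0.2566 -0.0025]
top teaspoon 0.17 [ 0.4347 -0.1535  0.0286]
{'t': 0.8, 'joint_pos': array([ 1.30645474,  0.41738047, -0.01029266,  1.61361223,  0.00471023,
        1.11070852, -0.05297786]), 'qd': array([-3.90955853e-04,  2.31544880e-04,  6.14493327e-04, -2.74056096e-04,
       -4.38640196e-06, -4.70167216e-04, -2.91356416e-04]), 'tau': array([ 1.76398789e-03, -8.50951123e+01,  6.38732985e-01, -4.26274896e+01,
       -4.87970689e-02,  1.33997714e-02,  1.24272799e-05]), 'tool_pos': array([ 0.13811237, -0.60951769,  0.18193217]), 'orientation': array([ 9.93797836e-01,  1.11201883e-01, -3.06053794e-05, -3.78173217e-05]), 'force': array([-0.17974716, -0.53547049,  0.68322481]), 'wrist_torque': array([0.06001104, 0.01226756, 0.01005365]), 'finger_force': 0.0, 'opening': 0.9981733340519136}
```

View pics/scene0.png

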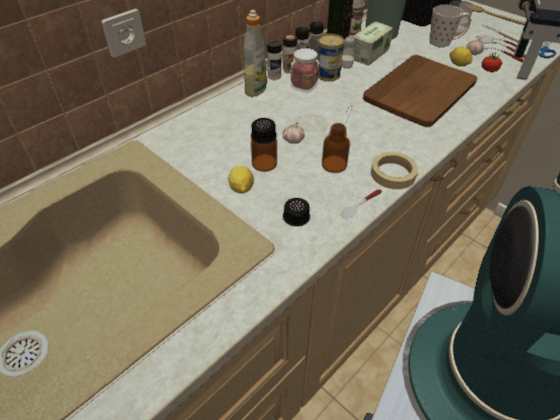

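View pics/top0.png

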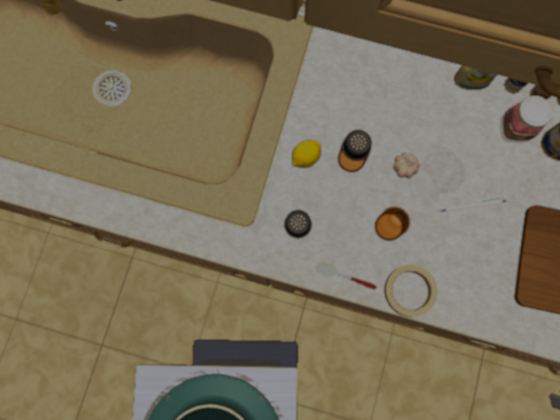

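```bash
cat >> h.py <<'E'
def cloud(im):
    v,u=np.mgrid[:im["depth"].shape[0],:im["depth"].shape[1]]; d=im["depth"]
    P=np.stack([(u-im["cx"])/im["fx"]*d,-(v-im["cy"])/im["fy"]*d,-d,np.ones_like(d)],-1)
    return (P@np.linalg.inv(im["world_to_cam"]).T)[...,:3][d>0]
E
python3 - <<'E'
from h import *
for c in ("top","scene"):
    im=r.get_image(c); P=cloud(im)
    for n,x,y,z0,z1 in(("cap",.435,-.155,.027,.045),("jar",.436,-.346,.095,.125),("jarbody",.436,-.346,.015,.065),("twin",.577,-.268,.105,.125)):
        Q=P[(np.hypot(P[:,0]-x,P[:,1]-y)<.045)&(P[:,2]>z0)&(P[:,2]<z1)]
        if len(Q)>4:
            (cx,cy),rad=cv2.minEnclosingCircle(Q[:,:2].astype(np.float32))
            print(c,n,len(Q),Q.mean(0).round(4),"circ",round(cx,4),round(cy,4),round(rad,4),"zmax",Q[:,2].max().round(4))
E
```

```text
top cap 525 [ 0.4357 -0.1547  0.0326] circ 0.4362 -0.1543 0.0267 zmax 0.0392
top jar 207 [ 0.4339 -0.3409  0.1068] circ 0.4348 -0.3419 0.0191 zmax 0.1174
top jarbody 197 [ 0.4239 -0.3296  0.0384] circ 0.4344 -0.3413 0.0298 zmax 0.0649
top twin 588 [ 0.5782 -0.2657  0.1142] circ 0.5799 -0.266 0.027 zmax 0.12
scene cap 404 [ 0.4339 -0.1538  0.0323] circ 0.4351 -0.156 0.0266 zmax 0.0372
scene jar 213 [ 0.4324 -0.3408  0.1046] circ 0.4343 -0.3418 0.0191 zmax 0.1148
scene jarbody 454 [ 0.4257 -0.3229  0.0405] circ 0.4324 -0.3415 0.0302 zmax 0.065
scene twin 347 [ 0.5753 -0.2637  0.1135] circ 0.5781 -0.2667 0.0271 zmax 0.1173
```

Request:
play_rows:
  motion: "60 90 0 0 0 0; 110 150 0 0 0 0; 150 210 0 0 0 0; 190 270 0 0 0 0; 230 330 0 0 0 0"
  jaw: 94

```text
t: 1.52
tool_pos: [0.3186, -0.3522, 0.1822]
orientation: [0.994, 0.111, 0.0, 0.0]
force: [0.6, -0.5, 0.2]
opening: 1.001
finger_force: 0.0
```

Request:
play_rows:
  motion: "25 45 0 0 0 0; 50 85 0 0 0 0; 75 125 0 0 0 0; 100 165 0 0 0 0; 117 197 0 0 0 0"

```text
t: 2.15
tool_pos: [0.4356, -0.1552, 0.1822]
orientation: [0.994, 0.112, 0.0, 0.0]
force: [-0.5, 0.3, -0.8]
opening: 1.002
finger_force: 0.0
```

```bash
python3 - <<'E'
from h import *
print(r.state()["tool_pos"],r.state()["joint_pos"].round(2))
E
```

```text
[ 0.43558688 -0.155175    0.18215681] [ 0.62  0.14 -0.38  1.99  0.06  1.02 -1.13]
```

```bash
python3 - <<'E'
from h import *
im=find(["cap","cap_seat","jar_mouth","jar"],"wrist")
d=im["depth"];v,u=np.mgrid[:420,:560]
dx=(u-im["cx"]);dy=(v-im["cy"]);rr=np.hypot(dx,dy)
th=rr/((im["fx"]+im["fy"])/2); k=np.where(rr>0,np.tan(np.minimum(th,1.4))/np.maximum(rr,1e-9),0)
P=np.stack([dx*k*d,-dy*k*d,-d,np.ones_like(d)],-1)@np.linalg.inv(im["world_to_cam"]).T
P=P[...,:3][(d>0)&(th<1.35)]
for n,x,y,z0,z1 in(("cap",.435,-.155,.025,.04),("jar",.436,-.342,.09,.125)):
    Q=P[(np.hypot(P[:,0]-x,P[:,1]-y)<.045)&(P[:,2]>z0)&(P[:,2]<z1)]
    if len(Q)>4:
        (cx,cy),rad=cv2.minEnclosingCircle(Q[:,:2].astype(np.float32)); print(n,len(Q),Q.mean(0),cx,cy,rad)
cv2.imwrite("pics/w1.png",im["color"])
E
```

```text
wrist cap 0.73 [ 0.4381 -0.1526 -0.001 ]
wrist cap_seat 0.63 [ 0.434  -0.1537  0.0266]
wrist jar_mouth 0.92 [ 0.4345 -0.3472  0.1104]
wrist jar_mouth 0.16 [ 0.5628 -0.383   0.0039]
wrist jar 0.72 [ 0.3324 -0.2571  0.005 ]
wrist jar 0.68 [ 0.436  -0.3469  0.0026]
cap 1673 [ 0.43723462 -0.15763707  0.03221449] 0.4360787868499756 -0.15784907341003418 0.026559647172689438
jar 934 [ 0.43633033 -0.34160401  0.10306681] 0.43531131744384766 -0.3445681035518646 0.0196567140519619
```

View pics/w1.png

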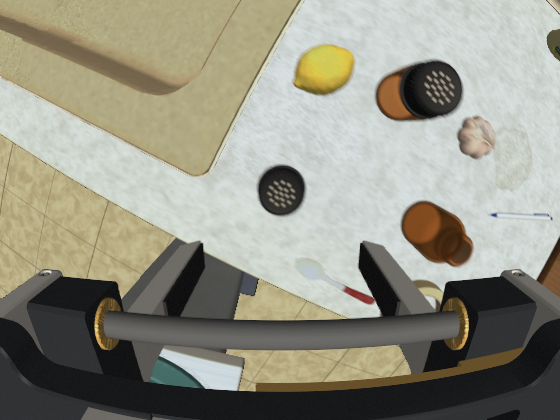

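Request:
play_rows:
  motion: "0 -1 -50 0 0 0; 0 -1 -100 0 0 0; 0 -1 -150 0 0 0; 0 -1 -172 0 0 0; 0 -1 -177 0 0 0"
  jaw: 60

```text
t: 3.02
tool_pos: [0.4335, -0.1586, 0.0039]
orientation: [0.994, 0.11, -0.001, -0.0]
force: [-0.0, -0.0, -0.1]
opening: 0.638
finger_force: 0.0
```

Request:
play_rows:
  motion: "0 0 0 0 0 0; 0 0 0 0 0 0; 0 0 0 0 0 0"
  jaw: 54

```text
t: 3.4
tool_pos: [0.4351, -0.1583, 0.0057]
orientation: [0.994, 0.111, 0.001, 0.0]
force: [-0.5, 0.0, -0.0]
opening: 0.575
finger_force: 0.0
```

Request:
play_rows:
  motion: "0 1 0 0 0 0; 0 1 0 0 0 0; 0 1 0 0 0 0"
  jaw: 52

```text
t: 3.78
tool_pos: [0.4348, -0.1569, 0.005]
orientation: [0.994, 0.111, 0.0, 0.0]
force: [0.4, 0.2, 0.2]
opening: 0.553
finger_force: 0.4
```

Request:
play_rows:
  motion: "0 0 0 0 0 0; 0 0 0 0 0 0"
  jaw: 51

```text
t: 4.03
tool_pos: [0.4348, -0.1569, 0.005]
orientation: [0.994, 0.111, 0.0, 0.0]
force: [0.5, -0.7, 2.7]
opening: 0.546
finger_force: 12.6
```

Request:
play_rows:
  motion: "0 0 0 0 0 0; 0 0 0 0 0 0"

```text
t: 4.28
tool_pos: [0.4348, -0.1569, 0.005]
orientation: [0.994, 0.111, 0.0, -0.0]
force: [0.5, -0.2, 3.1]
opening: 0.549
finger_force: 12.6
```

Request:
play_rows:
  motion: "0 0 10 0 0 0; 0 0 40 0 0 0; 0 0 80 0 0 0; 0 0 125 0 0 0; 0 0 150 0 0 0"

```text
t: 4.9
tool_pos: [0.435, -0.1568, 0.1575]
orientation: [0.994, 0.111, 0.001, 0.0]
force: [0.0, -0.5, -0.4]
opening: 0.547
finger_force: 12.5
```

Request:
play_rows:
  motion: "0 -30 0 0 0 0; 0 -70 0 0 0 0; 0 -110 0 0 0 0; 0 -145 0 0 0 0; 0 -160 0 0 0 0"

```text
t: 5.52
tool_pos: [0.4341, -0.3183, 0.1552]
orientation: [0.994, 0.11, -0.0, -0.0]
force: [-0.8, 1.5, -0.1]
opening: 0.546
finger_force: 12.5
```

```bash
python3 - <<'E'
from h import *
s=r.state();print(s["t"],s["tool_pos"],s["force"],s["finger_force"],s["opening"])
T=s["tool_pos"]
for c in ("top","scene"):
    im=find(["cap","cap_seat","jar_mouth"],c); P=cloud(im)
    for n,x,y,z0,z1 in(("captop",T[0],T[1],T[2]+.015,T[2]+.035),("jarbody",.436,-.343,.015,.065),("jarneck",.436,-.343,.085,.12)):
        Q=P[(np.hypot(P[:,0]-x,P[:,1]-y)<.035)&(P[:,2]>z0)&(P[:,2]<z1)]
        if len(Q)>4:
            (cx,cy),rad=cv2.minEnclosingCircle(Q[:,:2].astype(np.float32)); print(c,n,len(Q),Q.mean(0).round(4),"circ",round(cx,4),round(cy,4),round(rad,4),Q[:,2].max())
    cv2.imwrite(f"pics/{c}2.png",im["color"])
im=find(["cap","cap_seat","jar_mouth","jar"],"wrist");cv2.imwrite("pics/w2.png",im["color"])
E
```

```text
5.525 [ 0.43411145 -0.31825693  0.15515069] [-0.81810074  1.52390761 -0.08719638] 12.546380612184294 0.5464098004739136
scene cap 0.55 [ 0.4345 -0.3147  0.15  ]
scene cap_seat 0.94 [ 0.4376 -0.3102  0.1778]
scene jar_mouth 0.63 [ 0.4364 -0.3487  0.1118]
scene jar_mouth 0.16 [ 0.4364 -0.3126  0.1774]
scene captop 273 [ 0.4305 -0.3088  0.1799] circ 0.4303 -0.3161 0.0317 0.18901155879984344
scene jarbody 444 [ 0.4258 -0.3232  0.0404] circ 0.4328 -0.3422 0.0302 0.06456532328524045
scene jarneck 236 [ 0.4305 -0.3374  0.1006] circ 0.4329 -0.3411 0.0197 0.11340029272570107
wrist cap 0.65 [ 0.437  -0.3134  0.1518]
wrist cap_seat 0.82 [ 0.4356 -0.3154  0.1758]
wrist jar 0.9 [ 4.343e-01 -3.477e-01  4.000e-04]
```

View pics/w2.png

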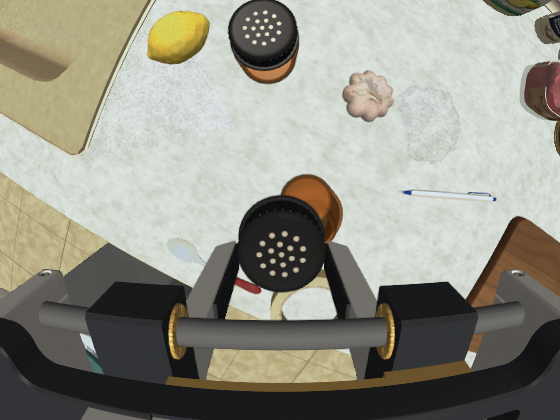

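View pics/scene2.png

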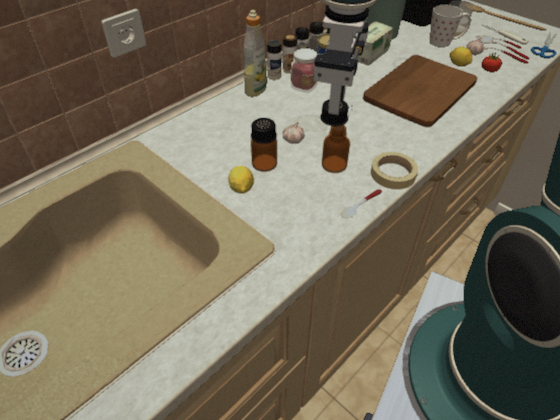

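Request:
play_rows:
  motion: "-1 -27 0 0 0 0; -1 -27 0 0 0 0; -1 -27 -15 0 0 0; -1 -27 -30 0 0 0; -1 -27 -30 0 0 0"

```text
t: 6.8
tool_pos: [0.433, -0.3429, 0.1233]
orientation: [0.994, 0.111, -0.001, -0.001]
force: [0.2, 0.1, -0.6]
opening: 0.546
finger_force: 12.5
```

Request:
play_rows:
  motion: "0 0 -8 0 0 0; 0 0 -14 0 0 0; 0 0 -18 0 0 0; 0 0 -18 0 0 0"

```text
t: 7.3
tool_pos: [0.4336, -0.3438, 0.1067]
orientation: [0.994, 0.111, -0.0, -0.0]
force: [-0.2, 0.5, -0.4]
opening: 0.545
finger_force: 12.5
```

Request:
play_rows:
  motion: "0 0 -2 0 0 0; 0 0 -4 0 0 0; 0 0 -6 0 0 0; 0 0 -7 0 0 0; 0 0 -7 0 0 0"

```text
t: 7.92
tool_pos: [0.4336, -0.3439, 0.0999]
orientation: [0.994, 0.111, -0.0, -0.0]
force: [0.5, 0.3, 0.3]
opening: 0.548
finger_force: 12.5
```

Request:
play_rows:
  motion: "0 0 -2 0 0 0; 0 0 -3 0 0 0; 0 0 -4 0 0 0; 0 0 -5 0 0 0; 0 0 -5 0 0 0"

```text
t: 8.55
tool_pos: [0.4336, -0.3439, 0.0949]
orientation: [0.994, 0.111, -0.0, -0.0]
force: [0.5, -0.1, -0.1]
opening: 0.545
finger_force: 12.6
```

Request:
play_rows:
  motion: "0 0 -1 0 0 0; 0 0 -2 0 0 0; 0 0 -2 0 0 0"

```text
t: 8.93
tool_pos: [0.4336, -0.3438, 0.0928]
orientation: [0.994, 0.111, -0.0, -0.0]
force: [0.2, -0.2, -0.2]
opening: 0.543
finger_force: 12.6
```

Request:
play_rows:
  motion: "0 0 -1 0 0 0; 0 0 -2 0 0 0; 0 0 -2 0 0 0"

```text
t: 9.3
tool_pos: [0.4337, -0.344, 0.091]
orientation: [0.994, 0.111, 0.0, 0.0]
force: [-0.6, -1.4, 0.9]
opening: 0.548
finger_force: 12.6
```

Request:
play_rows:
  motion: "0 0 -1 0 0 0; 0 0 -1 0 0 0"

```text
t: 9.55
tool_pos: [0.4338, -0.3441, 0.0901]
orientation: [0.994, 0.111, 0.0, 0.0]
force: [-0.6, -1.6, 4.1]
opening: 0.543
finger_force: 12.6
```

Request:
play_rows:
  motion: "0 0 -1 0 0 0; 0 0 -1 0 0 0"

```text
t: 9.8
tool_pos: [0.434, -0.3443, 0.0894]
orientation: [0.994, 0.111, 0.0, 0.0]
force: [-0.6, -1.9, 8.0]
opening: 0.548
finger_force: 12.7
```

Request:
play_rows:
  motion: "0 0 -1 0 0 0; 0 0 -1 0 0 0"

```text
t: 10.05
tool_pos: [0.4335, -0.3435, 0.0876]
orientation: [0.994, 0.111, -0.0, -0.0]
force: [-0.1, 0.7, 0.7]
opening: 0.544
finger_force: 12.4
```

Request:
play_rows:
  motion: "0 0 -1 0 0 0; 0 0 -2 0 0 0; 0 0 -2 0 0 0"

```text
t: 10.42
tool_pos: [0.4341, -0.3439, 0.0865]
orientation: [0.994, 0.111, 0.0, 0.0]
force: [-1.1, 2.7, 12.5]
opening: 0.549
finger_force: 13.2
```

Seated contact; press harder and hold well over a second.

Request:
play_rows:
  motion: "0 0 -1 0 0 0; 0 0 -2 0 0 0; 0 0 -2 0 0 0; 0 0 -2 0 0 0; 0 0 -2 0 0 0"

```text
t: 11.05
tool_pos: [0.4344, -0.3439, 0.0849]
orientation: [0.994, 0.111, 0.001, 0.0]
force: [-1.2, 3.8, 16.5]
opening: 0.542
finger_force: 14.9
```

Request:
play_rows:
  motion: "0 0 0 0 0 0; 0 0 0 0 0 0; 0 0 0 0 0 0; 0 0 0 0 0 0; 0 0 0 0 0 0"

```text
t: 11.68
tool_pos: [0.4343, -0.3439, 0.0849]
orientation: [0.994, 0.111, 0.001, 0.0]
force: [-2.0, 3.4, 17.3]
opening: 0.546
finger_force: 14.9
```

Request:
play_rows:
  motion: "0 0 0 0 0 0; 0 0 0 0 0 0; 0 0 0 0 0 0; 0 0 0 0 0 0; 0 0 0 0 0 0"

```text
t: 12.3
tool_pos: [0.4343, -0.3439, 0.0849]
orientation: [0.994, 0.111, 0.001, 0.0]
force: [-2.4, 2.4, 17.4]
opening: 0.55
finger_force: 14.9
```

Request:
play_rows:
  motion: "0 0 -1 0 0 0; 0 0 -1 0 0 0; 0 0 -1 0 0 0"

```text
t: 12.68
tool_pos: [0.4345, -0.3439, 0.084]
orientation: [0.994, 0.111, 0.001, 0.0]
force: [-1.6, 3.4, 17.8]
opening: 0.547
finger_force: 15.7
```

```bash
python3 - <<'E'
from h import *
s=r.state(); print(s["tool_pos"],s["force"],s["wrist_torque"])
im=find(["cap","jar","cap_seat"],"scene")
a=cv2.resize(im["color"][60:200,270:420],None,fx=4,fy=4,interpolation=cv2.INTER_CUBIC)
cv2.imwrite("pics/s3.png",a)
P=cloud(im)
for n,z0,z1 in(("body",.01,.06),("cap",.08,.118)):
    Q=P[(np.hypot(P[:,0]-.434,P[:,1]+.343)<.036)&(P[:,2]>z0)&(P[:,2]<z1)]
    print(n,len(Q),Q.mean(0),Q[:,2].max())
im=r.get_image("wrist");cv2.imwrite("pics/w3.png",im["color"])
E
```

```text
[ 0.43445978 -0.34390937  0.08399549] [-1.58022194  3.39006512 17.80233397] [0.88061174 0.42071805 0.04312431]
scene cap 0.7 [ 0.4375 -0.3447  0.0821]
scene jar 0.88 [ 0.435  -0.3453  0.0023]
scene cap_seat 0.94 [ 0.4352 -0.3396  0.1077]
body 453 [ 0.42624254 -0.32200998  0.0356452 ] 0.05994336165794967
cap 436 [ 0.4289761  -0.33156825  0.10253971] 0.1175982307222897
```

View pics/s3.png

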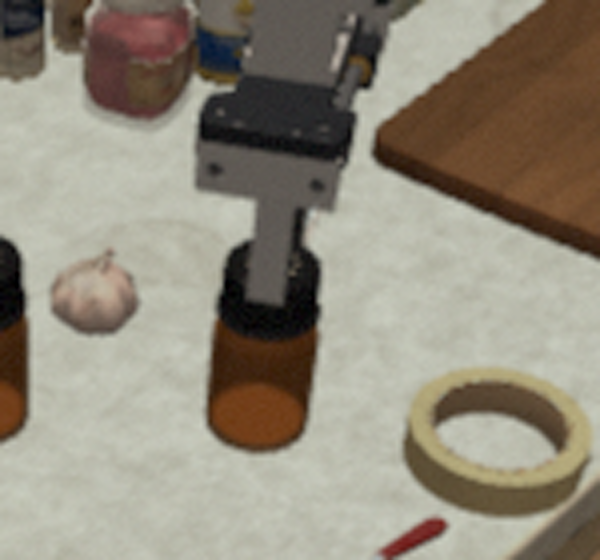

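View pics/w3.png

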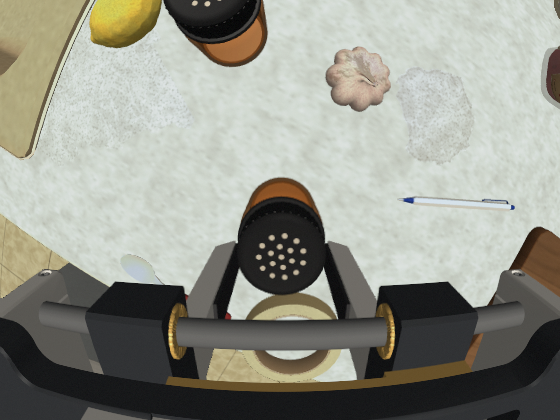

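Request:
play_rows:
  motion: "0 0 -0.5 0 0 0; 0 0 -1 0 0 0; 0 0 -1 0 0 0"

```text
t: 13.3
tool_pos: [0.4346, -0.344, 0.0831]
orientation: [0.994, 0.111, 0.001, 0.001]
force: [-2.1, 2.2, 20.5]
opening: 0.547
finger_force: 16.5
```

```bash
cat >> h.py <<'E'
def wcloud(im):
    d=im["depth"];v,u=np.mgrid[:420,:560];dx=u-im["cx"];dy=v-im["cy"];rr=np.maximum(np.hypot(dx,dy),1e-9)
    th=rr/im["fx"]; k=np.tan(np.minimum(th,1.4))/rr
    P=np.stack([dx*k*d,-dy*k*d,-d,np.ones_like(d)],-1)@np.linalg.inv(im["world_to_cam"]).T
    return P[...,:3][(d>0)&(th<1.3)]
def tops():
  for c in ("wrist","scene"):
    im=r.get_image(c); P=(wcloud if c=="wrist" else cloud)(im)
    zs=r.state()["tool_pos"][2]-.084
    for n,x,y,z in(("cap",.434,-.344,.115+max(zs,0)),("twin",.578,-.267,.115)):
        Q=P[(np.hypot(P[:,0]-x,P[:,1]-y)<.022)&(abs(P[:,2]-z)<.008)]
        if len(Q)<20: continue
        A=np.c_[Q[:,:2]-[x,y],np.ones(len(Q))]; m=np.ones(len(Q),bool)
        for _ in range(4):
            s=np.linalg.lstsq(A[m],Q[m,2],rcond=None)[0]; e=abs(A@s-Q[:,2]); m=e<2.5*np.median(e)
        print(c,n,len(Q),"slope",s[:2].round(3),"z",s[2].round(4),"med",np.median(Q[:,2]).round(4))
E
python3 -c "
from h import *
tops()"
```

```text
wrist cap 4230 slope [-0.012  0.005] z 0.1144 med 0.1144
wrist twin 1017 slope [-0.06   0.001] z 0.1137 med 0.1146
scene cap 79 slope [-0.002 -0.011] z 0.1149 med 0.1151
scene twin 190 slope [0.009 0.004] z 0.1147 med 0.1147
```

Request:
play_rows:
  motion: "0 0 -0.5 0 0 0; 0 0 -0.5 0 0 0; 0 0 -0.5 0 0 0; 0 0 -0.5 0 0 0; 0 0 -0.5 0 0 0"

```text
t: 14.02
tool_pos: [0.4346, -0.3439, 0.0827]
orientation: [0.994, 0.111, 0.001, 0.0]
force: [-2.3, 4.4, 21.5]
opening: 0.545
finger_force: 16.8
```

Request:
play_rows:
  motion: "0 0 0 0 0 0; 0 0 0 0 0 0; 0 0 0 0 0 0; 0 0 0 0 0 0; 0 0 0 0 0 0"

```text
t: 14.65
tool_pos: [0.4346, -0.3439, 0.0827]
orientation: [0.994, 0.111, 0.001, 0.0]
force: [-1.7, 4.0, 22.0]
opening: 0.549
finger_force: 16.8
```

Request:
play_rows:
  motion: "0 0 1 0 0 0; 0 0 2 0 0 0; 0 0 3 0 0 0; 0 0 4 0 0 0; 0 0 5 0 0 0"

```text
t: 15.28
tool_pos: [0.4335, -0.3438, 0.0863]
orientation: [0.994, 0.111, -0.0, -0.0]
force: [-0.6, -0.3, -2.4]
opening: 0.544
finger_force: 16.7
```

Request:
play_rows:
  motion: "0 0 3 0 0 0; 0 0 8 0 0 0; 0 0 14 0 0 0; 0 0 20 0 0 0; 0 0 26 0 0 0"

```text
t: 15.9
tool_pos: [0.4337, -0.3439, 0.1129]
orientation: [0.994, 0.111, 0.0, 0.0]
force: [0.0, -0.1, -3.2]
opening: 0.542
finger_force: 16.7
```

Request:
play_rows:
  motion: "0 0 5 0 0 0; 0 0 10 0 0 0; 0 0 14 0 0 0; 0 0 17 0 0 0; 0 0 18 0 0 0"

```text
t: 16.52
tool_pos: [0.4337, -0.3439, 0.1306]
orientation: [0.994, 0.111, 0.0, 0.0]
force: [0.3, 0.1, -2.7]
opening: 0.546
finger_force: 16.7
```

Request:
play_rows:
  motion: "0 0 0 0 0 0; 0 0 0 0 0 0; 0 0 0 0 0 0; 0 0 0 0 0 0; 0 0 0 0 0 0"

```text
t: 17.15
tool_pos: [0.4337, -0.3439, 0.1304]
orientation: [0.994, 0.111, -0.0, -0.0]
force: [-0.1, -0.8, -2.0]
opening: 0.546
finger_force: 16.7
```

```bash
python3 - <<'E'
from h import *
tops()
im=find(["cap","jar","twin","garlic","lemon","teaspoon"],"scene")
cv2.imwrite("pics/s4.png",cv2.resize(im["color"][60:230,220:420],None,fx=3,fy=3,interpolation=cv2.INTER_CUBIC))
s=r.state();print(s["force"],s["finger_force"],s["tool_pos"])
E
```

```text
wrist cap 4260 slope [-0.006  0.001] z 0.1619 med 0.1619
wrist twin 2093 slope [-0.011  0.009] z 0.1145 med 0.1145
scene cap 77 slope [-0.009  0.012] z 0.1626 med 0.1625
scene twin 193 slope [-0.008  0.011] z 0.1147 med 0.1147
scene cap 0.95 [ 0.4367 -0.3427  0.1313]
scene jar 0.57 [ 0.4325 -0.3439  0.0498]
scene twin 0.87 [ 0.577  -0.2692  0.0021]
scene twin 0.55 [ 0.4303 -0.346   0.0492]
scene garlic 0.75 [ 5.639e-01 -3.809e-01 -5.000e-04]
scene lemon 0.79 [ 5.814e-01 -1.695e-01 -5.000e-04]
scene teaspoon 0.66 [ 3.328e-01 -2.533e-01  2.000e-04]
[ 0.21753214  0.61094497 -2.25868693] 16.666710247518495 [ 0.43364742 -0.3438778   0.13042351]
```

View pics/s4.png

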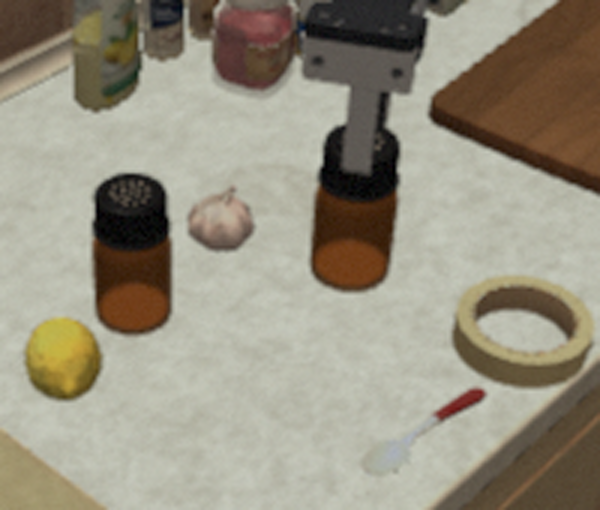

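The jar hangs upright from its cap about 48 mm up (crop pixel 350,230), level, and the other things have not moved. I am handing in now.

```bash
python3 -c "
from workcell import r
print(r.finish_job())"
```

```text
the job is handed in; nothing more can be done
None
```

The cap was gripped at about 12.5 N, snapped on with a clear click and pressed home at 17–22 N for over 3 s; the jar was handed in hanging still and upright by its cap about 48 mm up, finger force 16.7 N (under 20 N but above the 8–15 N range), other things where they were.

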